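# Swap the backup drives in the desk dock

## Task

Change over the backup drives in the desk dock. Press the button fully down to stop the dock, and only then pull out the full red drive and lay it flat on the sloped stand, lengthwise and centred, with its lower end at the lip; slide each of the other drives lying on the desk (two or three, blue, green or yellow) fully home into the bay that carries the tag of its own colour. When all are in place, press the button fully down again to start the dock, and let go. Leave the mug and the book where they are.

Things in the scene. Friction and masses are not known exactly. Their poses are not given: they have to be found in the camera images.
- dock: Black drive dock fixed to the desk, 110 mm deep, 309 wide, 31 high; three bays side by side, mouths facing the robot. Origin: on the desk, on the middle bay's centre line, in the mouth plane; x points into the bays, y left, z up. Bay centre lines at y = -92, 0, +92 mm; each bay 59 mm wide, 23 high, 50 deep to a rigid stop, without a floor: drives slide in on the desk.
- dock_mouth (a point): Same point as the dock's origin. A drive fully home has its centre in this mouth plane, 10 mm above the desk, so 50 mm of it sticks out to be gripped. The walls between bays (33 mm) end in noses reaching 18 mm in front of this plane, tapered 20 degrees each side so that each mouth flares from 59 to 72 mm and leads a drive in. White roof dots only mark bays empty at first.
- tag_blue: Flat blue plate on the dock's roof over one bay, that of the blue drive; which bay varies. Axes parallel to the dock's. Origin: 31 mm above the desk on the bay's centre line, 30 mm behind the mouth plane: a drive fully home in this bay has its origin at (-30, 0, -21) mm in this frame.
- tag_green: Flat green plate on the dock's roof over one bay, that of the green drive; which bay varies. Axes parallel to the dock's. Origin: 31 mm above the desk on the bay's centre line, 30 mm behind the mouth plane: a drive fully home in this bay has its origin at (-30, 0, -21) mm in this frame.
- tag_yellow: Flat yellow plate on the dock's roof over one bay, that of the yellow drive; which bay varies. Axes parallel to the dock's. Origin: 31 mm above the desk on the bay's centre line, 30 mm behind the mouth plane: a drive fully home in this bay has its origin at (-30, 0, -21) mm in this frame.
- drive_red: A portable drive: a flat aluminium slab 100 mm long (its x), 56 mm wide (its y), 20 mm thick, about 0.16 kg, with a red panel on both faces. Origin: its centre. Both ends and both faces are alike. The full drive: it starts fully home in one of the three bays, any of them, half sticking out; nothing but sliding friction holds it there.
- drive_blue: A portable drive: a flat aluminium slab 100 mm long (its x), 56 mm wide (its y), 20 mm thick, about 0.16 kg, with a blue panel on both faces. Origin: its centre. Both ends and both faces are alike. Starts flat on the desk; may be absent. Grip it across its 56 mm width, near one end, so that the other end can go into a bay.
- drive_green: A portable drive: a flat aluminium slab 100 mm long (its x), 56 mm wide (its y), 20 mm thick, about 0.16 kg, with a green panel on both faces. Origin: its centre. Both ends and both faces are alike. Starts flat on the desk; may be absent. Grip it across its 56 mm width, near one end, so that the other end can go into a bay.
- drive_yellow: A portable drive: a flat aluminium slab 100 mm long (its x), 56 mm wide (its y), 20 mm thick, about 0.16 kg, with a yellow panel on both faces. Origin: its centre. Both ends and both faces are alike. Starts flat on the desk; may be absent. Grip it across its 56 mm width, near one end, so that the other end can go into a bay.
- stand: Narrow sloped wooden stand fixed to the desk, left or right of the work. Origin: on the desk under the deck's middle, z up. Deck 44 mm wide (y), 110 long, sloping 20 degrees, rising towards +x (away from the robot); its top surface passes 65 mm above the origin. At the low end a brass lip stands 12 mm above the deck. Foot 110 x 80 mm.
- stand_deck (a point): Middle of the deck's top surface, 65 mm above the desk. The lip's inner face is 52 mm down the slope from here, so a drive against the lip has its centre 2 mm down the slope and 10 mm above the deck. The 56 mm wide drive overhangs the deck by 6 mm each side, leaving its sides free for fingers; friction and the lip hold it.
- start (a joint): How far the dock's button is pressed, m: 0 up, 0.006 fully down. A spring pushes it back; fully down takes about 5 N.
- start_top (a point): Centre of the top of the dock's white button (radius 16 mm, pressed straight down), on a grey housing fixed to the desk, left of the work if the stand is right, and vice versa.
- mug: Blue ceramic mug, 76 mm across, 85 mm high, upright. Origin: centre of its underside. Leave alone.
- book: Green hardback book lying flat, 190 x 130 x 30 mm. Origin: centre of its underside. Leave alone.
Things that resemble listed ones, but are neither listed nor needed, are in the scene too. There is more than one size of the drive_yellow; the job needs the middle-sized. Of the things that look like the drive_blue, take the one that is nearest to the robot's base at the start.

How it is judged:
By the outcome, as a careful person would: the job done as asked, in the order asked, and still so for the second after the job is handed in, with the robot touching nothing.
Of drive_blue, drive_green, drive_yellow only 2 to 3 are there at a start; the rules pass over those that are not, and their reading is None.
At some moment in a run one of drive_blue, drive_green, drive_yellow may be knocked a few centimetres aside while the robot is not near it.
Once in a run the grip may slacken for a moment while it holds something.
It also fails if it takes over 208 s, if anything falls off the work surface, if the arm or the gripper's body presses on something with over 40 N, if the wrist force passes 120 N, or if a joint passes its speed limit or range.

## Robot

A 7-joint arm with a two-finger parallel gripper is mounted at the origin on the work surface. World frame = base frame: x ahead of the robot, y to its left, z up, the work surface at z = 0. Lengths are in mm, angles in rad, forces in N, time in s.
With the tool pointing down it reaches from about 425 to 950 mm from the base axis. Payload 4.7 kg.
Tool frame: the origin (TCP) lies midway between the tips of the shut fingers; the grasp point (between the pads) lies 19 mm behind it (pinch_z is the distance from the TCP to the grasp point, in mm); z points along the fingers, y is the direction in which the jaws open and shut (so a half turn about z gives the same grasp; the last joint's range is limited). The gripper opens to 85 mm and grips with 20 to 120 N. Pads are 22 mm wide; open, the fingers measure 114 mm over their backs; the gripper's body (76 mm by 85 mm) begins 54 mm behind the grasp point. The pads swing forward as they close: fully open they stand 13 mm farther back than shut.
Start: joints at [-1.34, 0.469, -0.049, 1.532, 0.024, 1.141, -0.082], TCP at [173.357, 652.377, 231.335] pointing down, gripper open.
Joint ranges: [-2.59, 2.59], [-0.33, 1.99], [-1.39, 1.29], [0.1, 2.45], [-1.04, 4.18], [0.21, 1.99], [-2.66, 2.66]. Speed limits (rad/s): [2.57, 2.57, 3.14, 3.14, 3.14, 3.14, 3.14].

## Interface

Orientations are given as a 3x3 rotation matrix whose columns are the frame's x, y, z axes.
In Python, from station import move_pose, line_to, move_joints, set_gripper, wait, inverse_kinematics, read_state, camera, MotionError, sign_off, masks_of, place_of, pinch_z gives the robot as it stands. The module is installed in compiled form; this text tells all that it offers. Calls block until the motion is done:
- move_pose(position, orientation): joint-space move of the TCP to a pose.
- line_to(position, rotation=None, max_speed=150, f_stop=None): straight line of the TCP; rotation=None keeps the orientation; max_speed is the mean speed in mm/s. With f_stop (N) it stops when the force on the tool has changed by that much, and returns True; else False.
- move_joints(angles): joint-space move.
- set_gripper(opening, newtons=None): opening from 0.0 (shut) to 1.0 (fully open); newtons is the grip in N (None keeps the last); returns when the fingers have stopped.
- wait(seconds).
- inverse_kinematics(position, orientation): joint angles nearest the present ones, or None.
- read_state(): the state.
- camera(name): name is "scene" or "top" or "wrist"; returns a dict with "img" (420x560x3 uint8, red, green, blue), "range_z" (420x560 float32, mm along the optical axis (not along the pixel's ray), 0 where there is no reading), "mtx" (3x3 intrinsics, pixels), "R" (3x3) and "t" (3): a world point X has camera coordinates R X + t; the wrist camera has in their place "tool_from_camera" (4x4, takes a point from camera to tool coordinates, whose origin is the TCP and whose axes are the flange's). Camera axes: x right, y down, z forward; pixel columns grow to the right and rows downward; lengths in mm; the calibration is good to about 2 mm. A picture is of the moment at which its call begins: read the wrist's pose just before it.
A pose or a line that the arm cannot do raises MotionError and nothing moves.
- sign_off(): hands the job in, once; it reports no verdict.
Trained networks look in a picture, given as the dict that the camera call returned (one of the last four; its "shot" number tells which), for a name from the list of things; names that differ only in an ending like _2 or _b are one class to them, and where a whole thing is asked for, a point or a joint stands for the part that bears it (a point fixed in the world has none). Each returns a list of dicts, best first, with "confidence" (0 to 1); they miss things now and then, are a little off and sometimes report something else, mostly with a low value. They report only what shows in the picture. A call takes as long as a camera call. They do not tell look-alikes from the thing itself.
- masks_of(target, picture): "pixels" (420x560 bool, what is visible of it) and "position" ([column, row] in pixels, amid what is visible of it).
- place_of(target, picture): "position" ([column, row] in pixels: a listed point, or the origin of a listed thing).
The state is a dict: "time_s": time; "joint_pos": joint angles; "dq": joint speeds; "joint_efforts": joint torques, N m; "position": TCP position; "orientation": TCP orientation; "contact_force": force on the tool from outside, world axes, zero at the start; "wrist_torque": the same for the moment, N m; "gripper_width": opening from 0.0 (shut) to 1.0 (fully open).
Only numpy, scipy, OpenCV 4.12 (cv2) and the standard library are available. Lean on these libraries where they do the work, as an engineer would, in place of code of your own. Each camera call takes 0.05 s, during which the arm holds its last target.

## Working session

There is one attempt and no reset: what is moved stays moved. The work goes in short steps, each a Python script; the robot and the scene stay as the last script left them, time stands still between calls to the robot, and variables do not carry over. Pictures are saved under pics/ and viewed, and the job is handed in when it is done.

```bash
mkdir -p pics; ls; cat > h.py <<'E'
import numpy as np, cv2
from station import *
def save(n,im): cv2.imwrite('pics/'+n+'.png',cv2.cvtColor(im,cv2.COLOR_RGB2BGR))
E
python3 - <<'E'
from h import *
s=read_state();print(s)
for c in('scene','top','wrist'):
    p=camera(c);save('a_'+c,p['img']);print(c,p['mtx'].tolist(),p.get('R'),p.get('t'),p.get('tool_from_camera'))
print(pinch_z)
E
```

```text
pics
{'time_s': 0.0, 'joint_pos': array([-1.33991529,  0.46945544, -0.04860007,  1.53371353,  0.02409494,
        1.14101581, -0.08230399]), 'dq': array([ 0.0009307 ,  0.00039079,  0.00059689,  0.00052742, -0.00024576,
       -0.00048504,  0.00052153]), 'joint_efforts': array([-2.19225049e-04, -5.10314620e+01, -4.68490762e-02, -2.37708914e+01,
        1.06864420e-02,  7.56390800e-03,  4.00327318e-07]), 'position': array([173.21861137, 651.7744256 , 230.24371282]), 'orientation': array([[-9.66454103e-01,  2.56838989e-01, -4.48956593e-04],
       [ 2.56839372e-01,  9.66452126e-01, -1.95576239e-03],
       [-6.84209810e-05, -2.00546432e-03, -9.99997987e-01]]), 'contact_force': array([-0.156381  , -0.31324513,  0.27501971]), 'wrist_torque': array([ 0.03748627, -0.00390979,  0.02468801]), 'gripper_width': 1.0016695060052474}
scene [[539.9557222117865, 0.0, 276.7627001180448], [0.0, 539.9557222117865, 214.67980220302192], [0.0, 0.0, 1.0]] [[-0.81270012  0.58267447  0.00299628]
 [ 0.37882514  0.53226922 -0.75708718]
 [-0.44273019 -0.61414977 -0.653307  ]] [ 373.17370223 -137.63153955 1633.99992976] None
top [[465.6725070120457, 0.0, 276.01189985409144], [0.0, 465.6725070120457, 207.01286454503972], [0.0, 0.0, 1.0]] [[ 0.02787265 -0.99929983 -0.02495939]
 [-0.98355214 -0.02295857 -0.17915939]
 [ 0.17846092  0.02954251 -0.9835034 ]] [  21.76288164  518.13208331 1121.22302786] None
wrist [[351.71905998472056, 0.0, 283.89902842327433], [0.0, 351.71905998472056, 208.66159265851783], [0.0, 0.0, 1.0]] None None [[-4.72849198e-04 -9.44839865e-01 -3.27532298e-01  8.36652403e+01]
 [ 9.99999509e-01 -7.32181828e-04  6.68470301e-04  1.31932878e-01]
 [-8.71410585e-04 -3.27531821e-01  9.44839747e-01 -1.42533537e+02]
 [ 0.00000000e+00  0.00000000e+00  0.00000000e+00  1.00000000e+00]]
18.700000000000003
```

View pics/a_top.png

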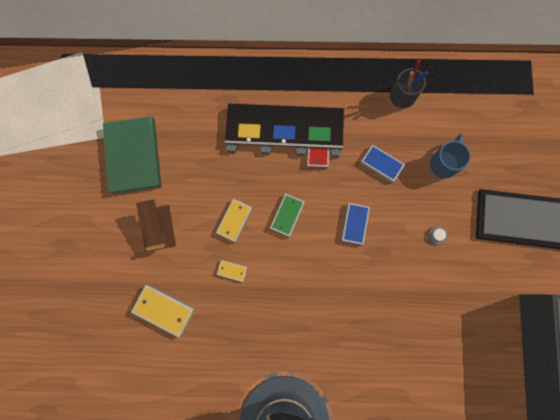

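View pics/a_scene.png

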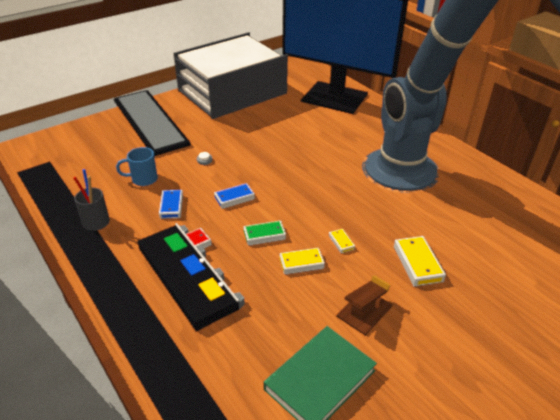

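View pics/a_wrist.png

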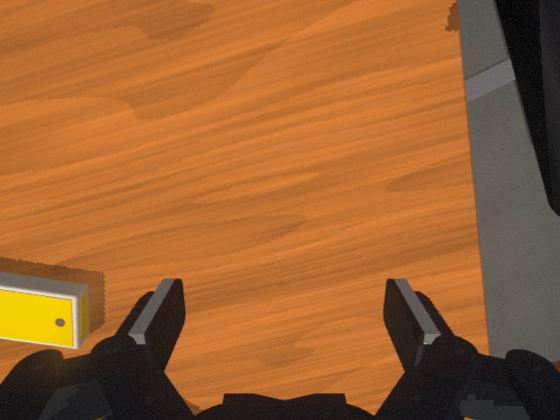

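The top view shows red in the right bay (318,157). Tags run yellow, blue, green from left to right. The drives to use are yellow-mid (234,221), green (287,215) and the near blue (356,224). The stand is at (155,225) and the button at (438,236). Next I'll measure them.

```bash
cat >> h.py <<'E'
def to_world(p,uv,z=None,T=None):
    """pixels Nx2 -> world; on plane z if given else by depth. T: world_from_camera 4x4"""
    uv=np.atleast_2d(np.asarray(uv,float)); K=p['mtx']
    if T is None: Rw=p['R'].T; c=-Rw@p['t']
    else: Rw=T[:3,:3]; c=T[:3,3]
    ray=np.c_[(uv[:,0]-K[0,2])/K[0,0],(uv[:,1]-K[1,2])/K[1,1],np.ones(len(uv))]
    d=ray@Rw.T
    if z is None:
        ij=np.round(uv).astype(int); k=p['range_z'][ij[:,1],ij[:,0]]
    else: k=(z-c[2])/d[:,2]
    return c+d*k[:,None]
def wristT(s,p):
    T=np.eye(4);T[:3,:3]=s['orientation'];T[:3,3]=s['position'];return T@p['tool_from_camera']
def snap_wrist(name=None):
    s=read_state();p=camera('wrist')
    if name: save(name,p['img'])
    return p,wristT(s,p)
def rect(p,mask,z,T=None,tol=5):
    """min area rect of mask pixels that lie at height z: centre, (L,W), yaw of long axis"""
    v,u=np.nonzero(mask); uv=np.c_[u,v]
    P=to_world(p,uv,None,T); ok=(abs(P[:,2]-z)<tol)
    Q=to_world(p,uv[ok],z,T)[:,:2].astype(np.float32)
    if len(Q)<10: return None
    c,(a,b),ang=cv2.minAreaRect(Q); ang=np.radians(ang)
    if a<b: a,b=b,a; ang+=np.pi/2
    ang=(ang+np.pi/2)%np.pi-np.pi/2
    return np.array(c),(a,b),ang,np.median(P[ok,2]),len(Q)
E
python3 - <<'E'
from h import *
np.set_printoptions(precision=1,suppress=True)
p=camera('top')
for n in ['drive_red','drive_blue','drive_green','drive_yellow','tag_blue','tag_green','tag_yellow','dock','stand','start_top','mug','book']:
    for m in masks_of(n,p)[:5]:
        if m['confidence']<.3: continue
        z={'d':20,'t':31}.get(n[0],31)
        if n=='book':z=30
        if n=='mug':z=85
        r=rect(p,m['pixels'],z,tol=8)
        P=to_world(p,[m['position']])
        print(n,round(m['confidence'],2),np.round(m['position']),P, r and (r[0],np.round(r[1]),round(r[2],3),round(float(r[3]),1)))
for n in ['dock_mouth','stand_deck','start_top','stand','dock','tag_blue','tag_green','tag_yellow','drive_red']:
    for m in place_of(n,p)[:2]: print('place',n,round(m['confidence'],2),m['position'],to_world(p,[m['position']]))
E
```

```text
drive_red 0.56 [316. 157.] [[657.5 -65.9  21.1]] (array([655.1, -71.6]), array([55., 54.]), np.float64(-1.555), 20.2)
drive_blue 0.63 [355. 223.] [[ 484.4 -164.8   21.8]] (array([ 483.3, -168.1]), array([101.,  56.]), np.float64(-0.169), 20.0)
drive_blue 0.56 [382. 163.] [[ 645.6 -236.6   19.5]] (array([ 643.9, -237.8]), array([99., 58.]), np.float64(1.027), 20.0)
drive_blue 0.55 [451. 157.] [[ 668.7 -418.2    7.9]] (array([ 653.5, -408.9]), array([98., 70.]), np.float64(-0.919), 20.4)
drive_green 0.71 [288. 216.] [[498.7   5.8  18.1]] (array([501.4,   6.3]), array([100.,  55.]), np.float64(-0.393), 20.2)
drive_yellow 0.93 [232. 274.] [[348.9 141.5  15.3]] (array([356.4, 142.9]), array([68., 37.]), np.float64(1.341), 14.9)
drive_yellow 0.69 [235. 220.] [[485.6 138.8  23. ]] (array([485.4, 141.7]), array([100.,  56.]), np.float64(-0.424), 20.6)
drive_yellow 0.56 [163. 312.] [[250.9 307.9  26.7]] (array([253.8, 309.5]), array([140.,  78.]), np.float64(1.138), 26.4)
tag_blue 0.65 [284. 133.] [[716.8  18.7  34.6]] (array([717.8,  18.9]), array([55., 38.]), np.float64(-1.552), 33.7)
tag_y
[... 570 characters left out ...]
79), 82.7)
book 0.78 [133. 152.] [[657.2 414.   31.2]] (array([653. , 419.9]), array([193., 135.]), np.float64(0.168), 30.2)
place dock_mouth 0.77 [283.8, 148.4] [[685.7  20.1  -0.3]]
place stand_deck 0.66 [148.2, 226.8] [[457.3 348.7  64.4]]
place start_top 0.6 [440.3, 232.5] [[ 466.8 -380.2   19.6]]
place stand 0.68 [158.2, 228.9] [[452.9 324.2  62.1]]
place dock 0.67 [280.1, 149.8] [[681.3  29.8   0.6]]
place tag_blue 0.69 [283.1, 135.0] [[710.9  22.2  34.9]]
place tag_green 0.5 [315.0, 134.2] [[715.6 -60.9  32.1]]
place tag_yellow 0.8 [246.8, 132.9] [[715.6 117.5  32.6]]
place drive_red 0.75 [316.5, 148.0] [[ 308.9    0.5 1196.1]]
place drive_red 0.51 [233.8, 220.5] [[483.9 142.3  25.3]]
```

```bash
cat >> h.py <<'E'
np.set_printoptions(precision=2,suppress=True)
def down(yaw=0.0):
    c,s=np.cos(yaw),np.sin(yaw)
    return np.array([[-c,-s,0],[-s,c,0],[0,0,-1.]])@np.eye(3)
E
python3 - <<'E'
from h import *
R=down();print(np.linalg.det(R))
set_gripper(0.0)
q=read_state()['joint_pos'];print(inverse_kinematics([440,-375,170],R))
move_pose([440,-375,170],R)
s=read_state();print(s['time_s'],s['position'],s['joint_pos'])
p,T=snap_wrist('b_btn')
for f in(masks_of,place_of):
  for m in f('start_top',p)[:2]: print(m['confidence'],m['position'],to_world(p,[m['position']],None,T))
E
```

```text
1.0
[ 0.82  0.39 -0.24  1.83  0.11  0.94  2.1 ]
5.7083 [ 440.65 -374.33  170.04] [ 0.82  0.39 -0.24  1.82  0.11  0.94  2.1 ]
0.55 [279.6, 211.6] [[ 460.65 -377.95   21.78]]
0.41 [544.1, 377.9] [[648.39 -98.26  19.52]]
0.66 [277.9, 213.5] [[ 462.26 -379.44   22.21]]
```

View pics/b_btn.png

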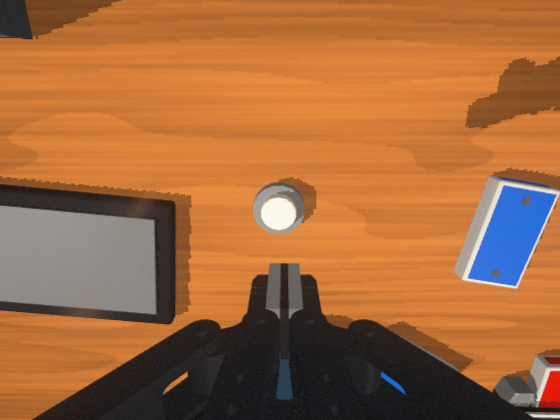

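The button shows at (279,212), so world (461,-378), which agrees with the top camera. Pressing it now.

```bash
cat >> h.py <<'E'
def press(x,y):
    R=down()
    move_pose([x,y,60],R)
    f0=read_state()['contact_force']
    hit=line_to([x,y,29],max_speed=60,f_stop=4)
    z=read_state()['position'][2]
    print('first',hit,z)
    hit=line_to([x,y,z-14],max_speed=15,f_stop=14)
    s=read_state();print('press',hit,s['position'],s['contact_force']-f0)
    wait(0.3)
    s=read_state();print('hold',s['position'],s['contact_force']-f0,s['time_s'])
    line_to([x,y,90],max_speed=100)
E
python3 - <<'E'
from h import *
press(461,-378)
E
```

```text
first False 28.85040216047347
press False [ 461.12 -378.1    16.03] [-1.23  0.56  9.06]
hold [ 461.11 -378.09   16.03] [-1.84  1.24  8.31] 8.4417
```

```bash
python3 - <<'E'
from h import *
move_pose([440,-375,170],down())
p,T=snap_wrist('b_btn2')
m=masks_of('start_top',p)[0]; v,u=np.nonzero(m['pixels']); P=to_world(p,np.c_[u,v],None,T)
print(np.percentile(P[:,2],[5,25,50,75,95]),len(u)); print(np.histogram(P[:,2],bins=np.arange(-2,32,2)))
g=p['img'].min(2)>200; P=to_world(p,np.argwhere(g)[:,::-1],None,T); k=np.linalg.norm(P[:,:2]-[461,-378],axis=1)<25;print(k.sum(),P[k].mean(0),np.median(P[k,2]))
E
```

```text
[14.3  21.08 21.72 22.24 23.  ] 1023
(array([  0,   0,   0,   0,   0,   0,  17,  31,  17,  26,  49, 517, 363,
         0,   0,   0]), array([-2,  0,  2,  4,  6,  8, 10, 12, 14, 16, 18, 20, 22, 24, 26, 28, 30]))
848 [ 462.32 -379.43   21.85] 21.880447623185887
```

View pics/b_btn2.png

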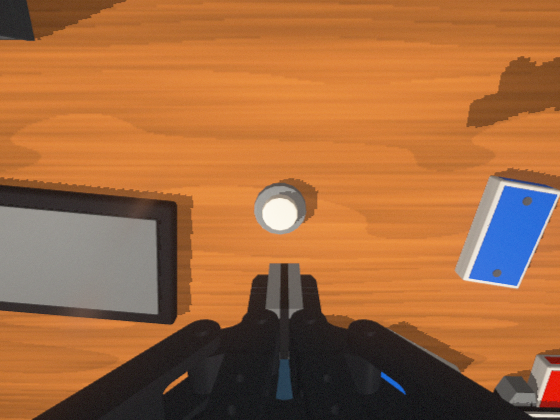

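The top of the button was at 21.9 mm and the TCP bottomed at 16.0 mm with 8–9 N on it. That is full travel. Next is the red drive and the dock close up.

```bash
cat >> h.py <<'E'
HSV={'red':[((0,120,80),(8,255,255)),((172,120,80),(180,255,255))],'blue':[((105,150,80),(128,255,255))],'green':[((50,120,50),(85,255,255))],'yellow':[((22,130,120),(34,255,255))]}
def color(p,c):
    h=cv2.cvtColor(p['img'],cv2.COLOR_RGB2HSV); m=0
    for a,b in HSV[c]: m=m|cv2.inRange(h,a,b)
    return m
def blobs(p,c,T=None,z=20,amin=60):
    n,l,st,ce=cv2.connectedComponentsWithStats(color(p,c)); out=[]
    for i in range(1,n):
        if st[i,4]<amin: continue
        v,u=np.nonzero(l==i); P=to_world(p,np.c_[u,v],None,T); zz=np.median(P[:,2])
        Q=to_world(p,np.c_[u,v],z if z else zz,T)[:,:2].astype(np.float32)
        ce,(a,b),ang=cv2.minAreaRect(Q); ang=np.radians(ang)
        if a<b:a,b=b,a;ang+=np.pi/2
        out.append((np.array(ce),(round(a,1),round(b,1)),round((ang+np.pi/2)%np.pi-np.pi/2,3),round(float(zz),1),ce and len(u)))
    return out
E
python3 - <<'E'
from h import *
p=camera('top')
for c in HSV:
    for z in (20,31):
        for b in blobs(p,c,None,z): 
            if abs(b[3]-z)<7: print('top',c,b)
set_gripper(1.0)
move_pose([600,-72,170],down())
p,T=snap_wrist('c_red')
for c in HSV:
    for z in (20,31):
        for b in blobs(p,c,T,z): 
            if abs(b[3]-z)<7: print('wr',c,b)
for n in ['drive_red','dock_mouth']:
  for m in place_of(n,p)[:2]: print(n,m['confidence'],m['position'],to_world(p,[m['position']],0 if n[:2]=='do' else 20,T))
print(read_state()['time_s'])
E
```

```text
top red (array([661.33, -69.86]), (45.8, 45.0), np.float64(-0.055), 20.5, 292)
top blue (array([ 646.64, -238.23]), (86.2, 42.1), np.float64(1.01), 20.3, 500)
top blue (array([ 485.67, -167.65]), (86.0, 42.0), np.float64(-0.177), 20.2, 518)
top blue (array([720.74,  21.01]), (55.8, 36.6), np.float64(1.525), 33.5, 279)
top green (array([504.16,   6.86]), (85.3, 40.8), np.float64(-0.398), 20.5, 351)
top green (array([718.18, -72.7 ]), (55.0, 35.6), np.float64(-1.552), 33.4, 283)
top yellow (array([493.54, 140.47]), (72.3, 40.6), np.float64(-0.443), 21.0, 138)
top yellow (array([722.89, 112.35]), (57.9, 35.8), np.float64(-1.551), 33.8, 199)
top yellow (array([242.66, 283.85]), (63.5, 60.6), np.float64(1.159), 28.5, 302)
wr red (array([662.52, -71.93]), (49.1, 47.4), np.float64(-0.025), 20.8, 2456)
wr blue (array([ 491.51, -170.64]), (80.3, 47.4), np.float64(-0.172), 20.6, 6693)
wr blue (array([ 647.1 , -240.26]), (91.4, 47.4), np.float64(1.019), 20.7, 4644)
wr blue (array([721.67,   7.42]), (38.1, 34.6), np.float64(-0.003), 34.1, 1109)
wr green (array([504.28,   5.36]), (91.6, 47.5), np.float64(-0.388), 20.7, 7614)
wr green (array([719.55, -73.32]), (57.6, 39.2), np.float64(1.544), 34.0, 2136)
wr yellow (array([499.7 , 136.43]), (65.7, 47.9), np.float64(-0.412), 20.8, 2943)
wr yellow (array([724.21, 111.88]), (59.5, 38.3), np.float64(1.568), 34.1, 2097)
drive_red 0.85 [285.7, 270.2] [[678.33 -72.9   20.  ]]
dock_mouth 0.82 [379.2, 266.5] [[685.55  20.36   0.  ]]
12.1417
```

View pics/c_red.png

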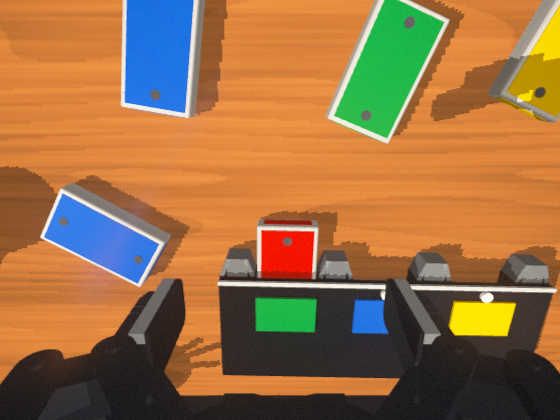

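The red drive's near end is at x≈634 and its yaw is −0.025. Dock origin ≈(686,20), yaw −0.025. I'll grip the red drive and pull it out.

```bash
cat >> h.py <<'E'
DY=-0.025
DX=np.array([np.cos(DY),np.sin(DY),0]);DYv=np.array([-np.sin(DY),np.cos(DY),0])
D0=np.array([686,20,0.])
E
python3 - <<'E'
from h import *
R=down(DY)
g=np.array([646,-71.5,0])
move_pose(g+[0,0,70],R)
print(line_to(g+[0,0,1.5],max_speed=80,f_stop=8), read_state()['position'])
set_gripper(0.0,70)
s=read_state();print('w',s['gripper_width'],s['position'],s['contact_force'])
line_to(g+[0,0,1.5]-85*DX,max_speed=60)
s=read_state();print('w',s['gripper_width'],s['position'],s['contact_force'])
line_to(g+[0,0,160]-85*DX,max_speed=100)
s=read_state();print('w',s['gripper_width'],s['position'],s['contact_force'],s['time_s'])
p,T=snap_wrist('d_red')
E
```

```text
False [646.48 -71.45   1.92]
w 0.6343627108641655 [646.29 -71.59   2.56] [-1.69  0.48  5.02]
w 0.635158902864138 [562.15 -69.31   2.51] [ 3.63 -0.11  6.11]
w 0.6350702527586584 [560.62 -69.35 159.33] [-0.05 -0.22 -2.25] 17.3583
```

View pics/d_red.png

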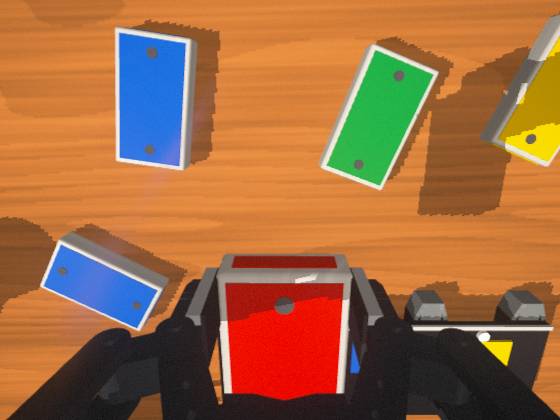

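The red drive is held squarely. Next I'll measure the stand from the top depth picture and then from the wrist.

```bash
python3 - <<'E'
from h import *
# held drive in tool frame
p=camera('wrist');c=p['tool_from_camera']
m=color(p,'red'); v,u=np.nonzero(m); P=to_world(p,np.c_[u,v],None,c)
k=(abs(P[:,2]-np.median(P[:,2]))<4);Q=P[k]
print('tool z of panel',np.percentile(Q[:,2],[5,50,95]),'x',np.percentile(Q[:,0],[.5,99.5]),'y',np.percentile(Q[:,1],[.5,99.5]))
A=np.c_[Q[:,:2],np.ones(len(Q))];print('plane',np.linalg.lstsq(A,Q[:,2],rcond=None)[0])
p=camera('top'); save('e_top',p['img'][150:300,80:300].repeat(3,0).repeat(3,1))
vv,uu=np.mgrid[185:265,120:190]; uv=np.c_[uu.ravel(),vv.ravel()];P=to_world(p,uv)
np.save('standtop.npy',P)
k=(P[:,2]>40)&(P[:,2]<105)
Q=P[k];print(len(Q),Q.min(0),Q.max(0))
A=np.c_[Q[:,:2],np.ones(len(Q))];w=np.ones(len(Q),bool)
for i in range(10):
    co=np.linalg.lstsq(A[w],Q[w,2],rcond=None)[0];w=abs(A@co-Q[:,2])<3
print('plane',co,w.sum(),'slope',np.degrees(np.arctan(np.hypot(*co[:2]))),'dir',np.arctan2(co[1],co[0]))
r=cv2.minAreaRect(Q[w][:,:2].astype(np.float32));print(r)
E
```

```text
tool z of panel [-19.02 -18.15 -17.29] x [-50.59   8.68] y [-23.68  23.62]
plane [ -0.    -0.   -18.23]
918 [398.3  307.95  41.26] [521.72 377.83  88.57]
plane [   0.36    0.08 -129.9 ] 679 slope 20.330519119778767 dir 0.22300602954185558
((463.8871154785156, 343.28106689453125), (110.41764068603516, 45.03199768066406), 13.382527351379395)
```

View pics/e_top.png

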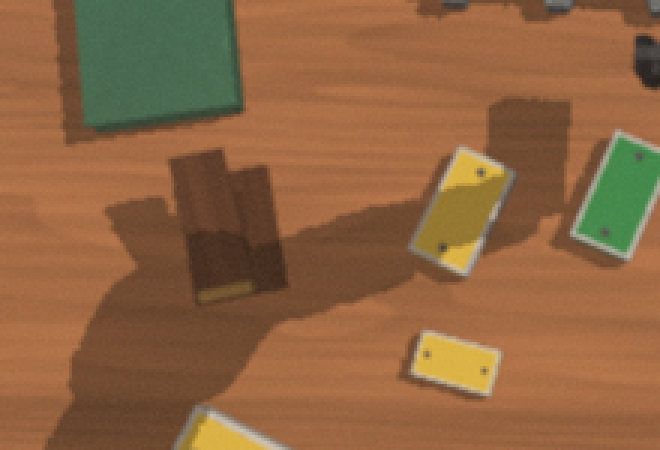

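```bash
python3 - <<'E'
from h import *
y=0.225
move_pose([500,350,230],down(y))
p,T=snap_wrist('f_stand')
np.savez('f.npz',T=T,rz=p['range_z'],mtx=p['mtx'],img=p['img'])
for n in ['stand_deck','stand']:
  for m in place_of(n,p)[:2]: print(n,m['confidence'],m['position'],to_world(p,[m['position']],None,T))
vv,uu=np.mgrid[0:255,150:420]; uv=np.c_[uu.ravel(),vv.ravel()];P=to_world(p,uv,None,T)
Q=P[(P[:,2]>40)&(P[:,2]<95)&(np.hypot(P[:,0]-460,P[:,1]-345)<85)];print(len(Q))
A=np.c_[Q[:,:2],np.ones(len(Q))];w=np.ones(len(Q),bool)
for i in range(15):
    co=np.linalg.lstsq(A[w],Q[w,2],rcond=None)[0];w=abs(A@co-Q[:,2])<2
print('plane',co,w.sum(),'slope',np.degrees(np.arctan(np.hypot(*co[:2]))),'dir',np.arctan2(co[1],co[0]))
r=cv2.minAreaRect(Q[w][:,:2].astype(np.float32));print(r, co@[*r[0],1])
print(read_state()['time_s'])
E
```

```text
stand_deck 0.59 [287.4, 140.1] [[461.77 341.7   63.92]]
stand 0.81 [287.2, 131.5] [[454.8  339.95  62.52]]
7307
plane [   0.35    0.08 -127.78] 6507 slope 20.01233088414475 dir 0.23001860973169636
((466.8089599609375, 342.6988525390625), (106.02233123779297, 44.043479919433594), 13.187448501586914) 66.22250443319933
19.2417
```

View pics/f_stand.png

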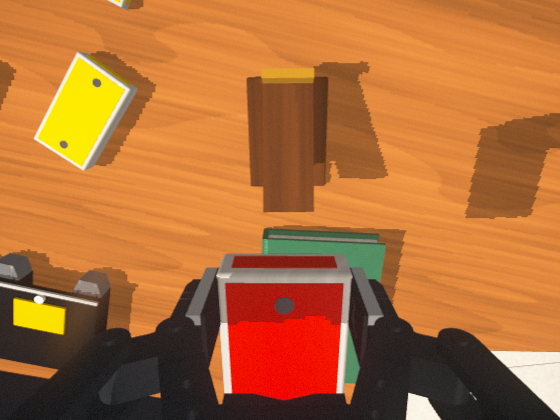

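```bash
python3 - <<'E'
from h import *
f=np.load('f.npz');p={k:f[k] for k in('mtx','img')};p['range_z']=f['rz'];T=f['T']
vv,uu=np.mgrid[0:255,150:420]; uv=np.c_[uu.ravel(),vv.ravel()];P=to_world(p,uv,None,T)
for y in(0.23,):
    a=np.array([np.cos(y),np.sin(y)]);b=np.array([-a[1],a[0]])
    d=P[:,:2]-[464,342.5]; s=d@a;t=d@b
    t20=np.tan(np.radians(20))
    for lo in range(-66,64,3):
        k=(s>lo)&(s<lo+3)&(abs(t)<40)&(P[:,2]>38)
        if k.sum()>5: print(lo+1.5,k.sum(),np.median(P[k,2])-t20*(lo+1.5),np.percentile(t[k],[3,97]))
# yellow lip pixels
h=cv2.cvtColor(p['img'],cv2.COLOR_RGB2HSV)
for u in(275,287,300): print([tuple(p['img'][v,u]) for v in range(64,92,2)])
E
```

```text
-61.5 100 78.12589265302432 [-21.1   19.11]
-58.5 190 77.88150813560426 [-21.13  20.68]
-55.5 187 77.96039664909974 [-21.18  20.63]
-52.5 205 74.90513729590754 [-20.65  20.2 ]
-49.5 201 66.05215730343315 [-20.9   20.57]
-46.5 492 388.98981548715534 [-18.74  17.46]
-43.5 165 65.18597161245854 [-21.11  20.66]
-40.5 200 65.27159484311781 [-21.13  20.46]
-37.5 186 65.14233260701019 [-21.19  20.07]
-34.5 169 65.05494176372619 [-21.14  20.6 ]
-31.5 204 65.17379614943171 [-21.22  20.51]
-28.5 187 65.15882291847932 [-21.22  19.95]
-25.5 170 65.16731265787635 [-21.23  20.43]
-22.5 203 65.22779146303003 [-21.16  20.39]
-19.5 186 65.19041416626901 [-21.3   19.87]
-16.5 172 65.17230733054318 [-21.21  20.32]
-13.5 201 65.18015360306825 [-21.35  20.32]
-10.5 181 65.3105271548454 [-21.39  19.94]
-7.5 178 65.03823052903043 [-21.35  20.28]
-4.5 197 65.22179169935653 [-21.39  19.57]
-1.5 187 65.2585603125874 [-21.47  20.26]
1.5 177 65.1287702898216 [-21.46  20.17]
4.5 195 65.22355334180695 [-21.4   20.13]
7.5 188 65.25837693625915 [-21.52  20.01]
10.5 173 65.08928867606383 [-21.37  20.1 ]
13.5 201 65.
[... 1855 characters left out ...]
np.uint8(42)), (np.uint8(140), np.uint8(81), np.uint8(44))]
[(np.uint8(208), np.uint8(125), np.uint8(55)), (np.uint8(224), np.uint8(134), np.uint8(63)), (np.uint8(228), np.uint8(153), np.uint8(54)), (np.uint8(227), np.uint8(164), np.uint8(40)), (np.uint8(229), np.uint8(166), np.uint8(45)), (np.uint8(227), np.uint8(163), np.uint8(44)), (np.uint8(230), np.uint8(167), np.uint8(51)), (np.uint8(183), np.uint8(130), np.uint8(44)), (np.uint8(171), np.uint8(117), np.uint8(27)), (np.uint8(178), np.uint8(127), np.uint8(38)), (np.uint8(126), np.uint8(69), np.uint8(30)), (np.uint8(127), np.uint8(75), np.uint8(39)), (np.uint8(129), np.uint8(73), np.uint8(37)), (np.uint8(126), np.uint8(70), np.uint8(39))]
```

```bash
cat >> h.py <<'E'
def stand_frame(yaw=0.23,s=3.2,t=-0.3):
    a=np.array([np.cos(yaw),np.sin(yaw),0]);b=np.array([-a[1],a[0],0]);z=np.array([0,0,1.])
    C=np.array([464,342.5,65.])+s*a+t*b
    c,sn=np.cos(np.radians(20)),np.sin(np.radians(20))
    u=c*a+sn*z;n=-sn*a+c*z
    return C,u,b,n,np.c_[-u,b,-n]
E
python3 - <<'E'
from h import *
C,u,b,n,R=stand_frame()
off=R@np.array([-37.1,0,-8.2])
def tcp(du,dn): return C+u*(-2+du)+n*(10+dn)-off
print(inverse_kinematics(tcp(8,45),R),inverse_kinematics(tcp(-5,0),R),tcp(0,0))
p1=tcp(5,50)
move_pose(p1,R)
f0=read_state()['contact_force'];print('f0',f0)
line_to(tcp(5,8),max_speed=80)
h=line_to(tcp(5,-4),max_speed=15,f_stop=4)
s=read_state();d=s['position']-tcp(0,0);print('deck',h,'u',d@u,'n',d@n,'b',d@b,s['contact_force']-f0,s['gripper_width'])
E
```

```text
[-0.6   0.33 -0.31  2.19  0.75  0.46  0.27] [-0.76  0.41 -0.11  2.22  0.85  0.33  0.16] [430.81 334.42  53.32]
f0 [ 1.47 -1.07 -1.51]
deck True u 5.200401934853741 n 2.3198291395459893 b 0.09378048061685862 [-3.33  0.54  5.67] 0.637221802114752
```

```bash
python3 - <<'E'
from h import *
C,u,b,n,R=stand_frame()
off=R@np.array([-37.1,0,-8.2])
def tcp(du,dn): return C+u*(-2+du)+n*(10+dn)-off
f0=np.array([1.47,-1.07,-1.51])
s=read_state();dn=(s['position']-tcp(0,0))@n
h=line_to(tcp(-7,dn+.3),max_speed=12,f_stop=6)
s=read_state();d=s['position']-tcp(0,0);print('lip',h,'u',d@u,'n',d@n,'b',d@b,(s['contact_force']-f0),(s['contact_force']-f0)@u,s['gripper_width'],s['time_s'])
p,T=snap_wrist('g_lip')
p=camera('scene');save('g_scene',p['img'][220:420,250:450].repeat(3,0).repeat(3,1))
E
```

```text
lip True u -3.9721230030240515 n 2.2963870409347034 b -0.1058681827253561 [-1.85  0.3   2.98] -0.6060785656856759 0.6317951868217163 21.775
```

View pics/g_lip.png

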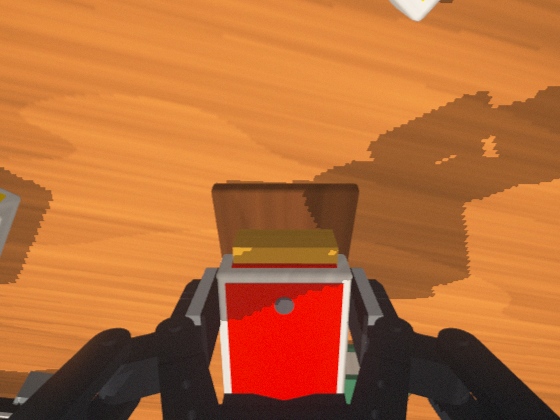

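View pics/g_scene.png

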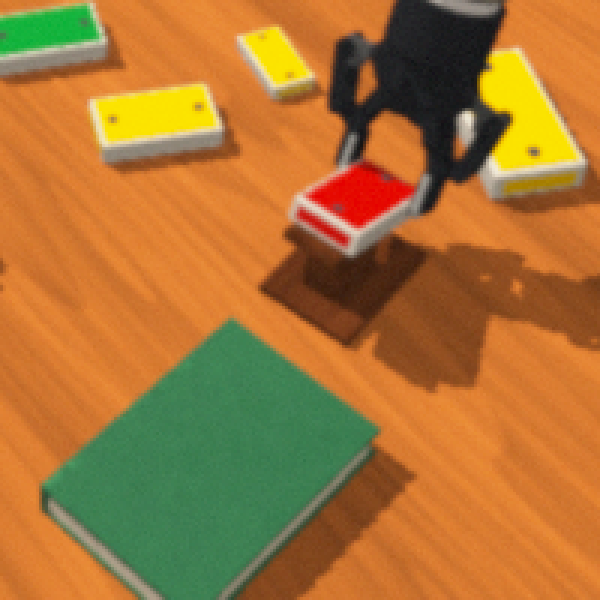

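```bash
python3 - <<'E'
from h import *
C,u,b,n,R=stand_frame()
off=R@np.array([-37.1,0,-8.2])
def tcp(du,dn): return C+u*(-2+du)+n*(10+dn)-off
s=read_state();f0=s['contact_force']
for k in range(5):
    h=line_to(tcp(-5-k,2.3),max_speed=8,f_stop=9)
    s=read_state();d=s['position']-tcp(0,0);print('lip',h,'u',d@u,'n',d@n,'b',d@b,(s['contact_force']-f0)@u,(s['contact_force']-f0)@n,s['gripper_width'],s['time_s'])
    if h: break
p,T=snap_wrist('g_lip2')
save('g_lip2',p['img'][170:320,180:390].repeat(3,0).repeat(3,1))
E
```

```text
lip False u -3.955717708523059 n 2.3190449560478297 b -0.07390572104696626 5.675319295217987 -2.436497903062566 0.6346925487993869 22.35
lip False u -4.007904178737028 n 2.359156319101091 b -0.09086859619799731 8.442340793117753 -3.7910748870523943 0.6338784410137533 22.625
lip False u -3.979375783631426 n 2.4215935512164006 b -0.024969398311119464 9.842277406419903 -5.423542835836384 0.6375898702533505 22.9
lip False u -4.013558656222719 n 2.4491417644648683 b -0.07320991456851918 11.70021592513115 -6.491146284095175 0.633781932268066 23.175
lip False u -4.0300597125660635 n 2.504590890676703 b -0.0798160349613659 14.029010682873567 -8.458244891271407 0.6356292245287851 23.45
```

View pics/g_lip2.png

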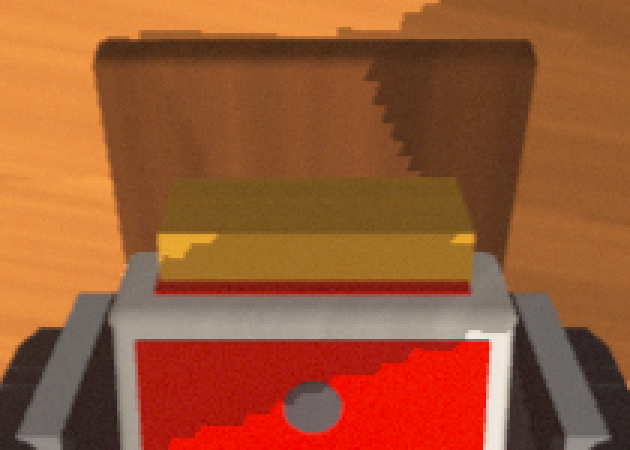

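The drive is solidly against the lip and centred: the lip spans 157–475 and the drive 112–518 in the crop. I'll seat it down and release.

```bash
python3 - <<'E'
from h import *
C,u,b,n,R=stand_frame()
off=R@np.array([-37.1,0,-8.2])
def tcp(du,dn): return C+u*(-2+du)+n*(10+dn)-off
def show(t):
    s=read_state();d=s['position']-tcp(0,0);print(t,'u',d@u,'n',d@n,(s['contact_force'])@u,s['contact_force']@n,s['gripper_width'],s['time_s'])
line_to(tcp(-4.1,2.4),max_speed=10);show('relax')
h=line_to(tcp(-4.1,-1),max_speed=10,f_stop=4);show(('seat',h))
d=(read_state()['position']-tcp(0,0))
set_gripper(0.80);show('open')
line_to(tcp(d@u,50),max_speed=80)
move_pose([500,350,230],down(0.23))
p,T=snap_wrist('h_stand')
m=color(p,'red');v,uu=np.nonzero(m);P=to_world(p,np.c_[uu,v],None,T)
Q=P[P[:,2]>50];A=np.c_[Q[:,:2],np.ones(len(Q))];co=np.linalg.lstsq(A,Q[:,2],rcond=None)[0]
print('plane',co,np.degrees(np.arctan(np.hypot(*co[:2]))),np.arctan2(co[1],co[0]))
d=Q-C;
s_,t_,n_=d@u,d@b,d@n
print('u',np.percentile(s_,[1,99]),'b',np.percentile(t_,[1,99]),'n',np.median(n_), read_state()['time_s'])
E
```

```text
relax u -3.9727620074030128 n 2.3426632908286082 4.9465307810530454 -2.1849406665693283 0.6341832799625052 24.1417
('seat', True) u -3.9177763224694533 n 2.318886254940731 0.43131021927773844 3.9279293731010587 0.6352698989430466 24.35
open u -3.3361234503305224 n 1.9033451793156762 -0.5446674358816774 0.24807672820663887 0.8028248399719745 24.6417
plane [  0.27   0.06 -54.68] 15.159965331423638 0.20921126203014567
u [-50.95  44.79] b [-23.93  22.87] n 22.069362920910386 26.1417
```

View pics/h_stand.png

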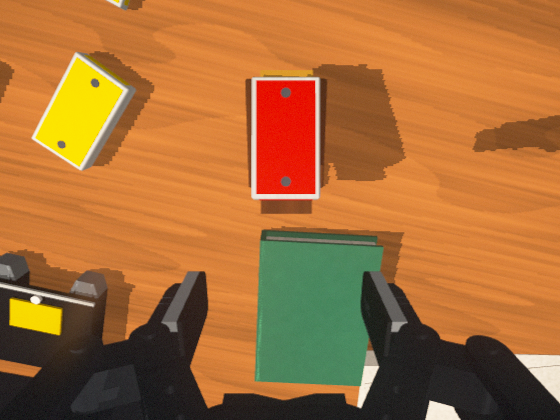

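```bash
python3 - <<'E'
from h import *
C,u,b,n,R=stand_frame()
p,T=snap_wrist()
m=cv2.erode(color(p,'red'),np.ones((5,5)));v,uu=np.nonzero(m);P=to_world(p,np.c_[uu,v],None,T)
Q=P[(P[:,2]>50)&(P[:,2]<120)&(P[:,0]<540)];d=Q-C
print(len(P),len(Q))
s=d@u;nn=d@n
for lo in range(-55,50,8):
    k=(s>lo)&(s<lo+8)
    if k.sum()>5:print(lo+4,k.sum(),np.median(nn[k]),np.percentile((d@b)[k],[2,98]))
# deck visible beyond far end & lip
print('deck beyond',to_world(p,[[287,205]],None,T)-C, (to_world(p,[[287,205]],None,T)-C)@n)
E
```

```text
5738 5720
-51 216 21.963868919550983 [-21.43  20.73]
-43 421 22.039934471376835 [-22.17  21.43]
-35 495 22.090579212326517 [-21.58  20.73]
-27 544 22.034415680550694 [-21.43  20.69]
-19 536 22.113393016563215 [-21.43  20.71]
-11 539 22.085571047053463 [-21.56  20.72]
-3 548 22.094010891416794 [-21.33  20.74]
5 547 22.089763831434126 [-21.33  20.69]
13 549 22.111897856406433 [-21.29  20.68]
21 549 22.063308253591483 [-21.35  20.7 ]
29 422 22.10089506775393 [-22.04  21.36]
37 354 22.005141673413725 [-21.25  20.71]
deck beyond [[42.78 11.53 17.54]] [1.34]
```

Red lies flat: a constant 22 mm in the deck frame, centred to 0.3 mm. Next, the green drive.

```bash
cat >> h.py <<'E'
BAY={'yellow':92,'blue':0,'green':-92}
def look(c,xy,name=None):
    yaw=0.0
    move_pose([xy[0]-10,xy[1],190],down(yaw)); wait(0.1)
    p,T=snap_wrist(name)
    bs=[b for b in blobs(p,c,T,20) if abs(b[3]-20)<5 and abs(b[1][0]-91.5)<5 and abs(b[1][1]-47.4)<4]
    bs.sort(key=lambda b:np.hypot(*(b[0]-xy)))
    for b in bs: print('seen',c,b)
    return bs[0] if bs else None
def grasp(ce,yaw,z=4.5,newtons=70,off=36):
    R=down(yaw);a=np.array([np.cos(yaw),np.sin(yaw)])
    g=np.r_[np.array(ce)-off*a,0.]
    set_gripper(1.0)
    move_pose(g+[0,0,70],R)
    h=line_to(g+[0,0,z],max_speed=80,f_stop=8)
    set_gripper(0.0,newtons)
    s=read_state();print('grasp hit',h,'w',s['gripper_width'],s['position'],s['contact_force'],s['time_s'])
    return h
def held(p=None,c='red'):
    p=camera('wrist') if p is None else p
    v,u=np.nonzero(color(p,c));P=to_world(p,np.c_[u,v],None,p['tool_from_camera'])
    Q=P[(abs(P[:,2]+18)<6)&(abs(P[:,1])<32)&(P[:,0]<20)]
    if len(Q)<200: print('not held?',len(Q));return None
    A=np.c_[Q[:,:2],np.ones(len(Q))];pl=np.linalg.lstsq(A,Q[:,2],rcond=None)[0]
    x1=np.percentile(Q[:,0],99.5);print('held end x',x1+4.2,'y',np.percentile(Q[:,1],[1,99]),'z',np.median(Q[:,2]),'tilt',pl[:2])
    return x1+4.2
E
python3 - <<'E'
from h import *
b=look('green',np.array([504,6]),'i_green')
grasp(b[0],b[2])
s=read_state();x=s['position']
line_to([x[0],x[1],45],max_speed=80)
held(None,'green')
print(read_state()['gripper_width'])
E
```

```text
seen green (array([504.5 ,   5.18]), (91.4, 47.2), np.float64(-0.387), 20.8, 4714)
grasp hit False w 0.6336164858501309 [471.58  18.76   5.41] [-0.39  0.13  6.52] 29.9
held end x 14.603353918341977 y [-23.11  23.45] z -15.223874109082061 tilt [-0. -0.]
0.6326462686164487
```

View pics/i_green.png

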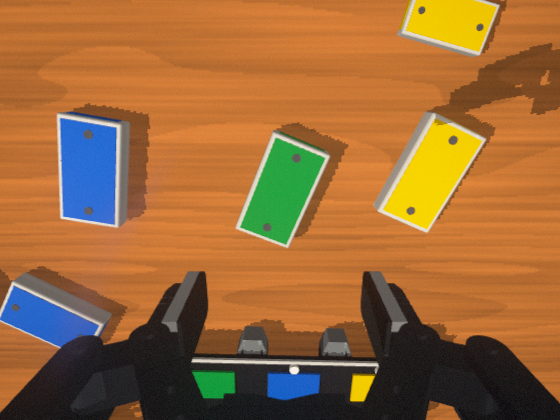

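```bash
cat >> h.py <<'E'
def insert(c,zdesk,endx,lift=1.0):
    """zdesk: TCP z when the drive lay on desk. endx: near end in tool x"""
    R=down(DY);k=50-endx; B=D0+BAY[c]*DYv
    q=B-(95+k)*DX
    move_pose(q+[0,0,60],R)
    line_to(q+[0,0,zdesk+lift],max_speed=80)
    f0=read_state()['contact_force']
    h=line_to(q+[0,0,zdesk+lift]+60*DX,max_speed=60,f_stop=15)
    s=read_state();print('part',h,s['position'],(s['position']-q)@DX,s['contact_force']-f0)
    if h: return False
    h=line_to(q+[0,0,zdesk+lift]+102*DX,max_speed=25,f_stop=12)
    s=read_state();d=s['position']-q;print('home',h,s['position'],'travel',d@DX,'lat',d@DYv,s['contact_force']-f0,'w',s['gripper_width'],s['time_s'])
    return h
E
python3 - <<'E'
from h import *
insert('green',5.2,14.6)
snap_wrist('j_green')
E
```

```text
part False [612.79 -70.24   6.09] 59.46745880515905 [ 0.57 -0.6  -0.27]
home True [648.02 -71.17   5.52] travel 94.70986898732569 lat -0.0892306679580932 [-0.72 -1.09  6.23] w 0.6341953534661295 34.5083
```

View pics/j_green.png

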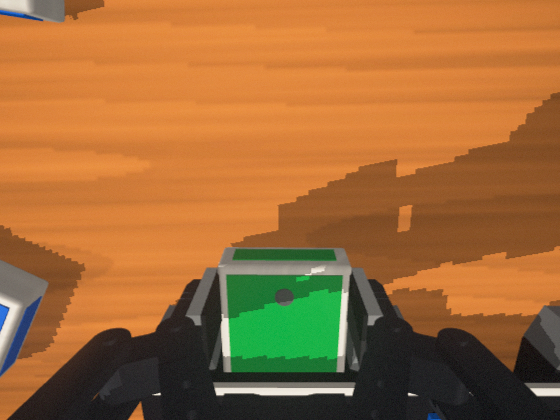

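```bash
cat >> h.py <<'E'
def firm_release():
    x0=read_state()['position'];f0=read_state()['contact_force']
    h=line_to(x0+6*DX,max_speed=10,f_stop=18)
    s=read_state();print('firm',h,(s['position']-x0)@DX,s['contact_force']-f0,s['gripper_width'])
    line_to(s['position'],max_speed=20)
    set_gripper(0.85)
    x=read_state()['position'];line_to([x[0],x[1],80],max_speed=80)
    print('t',read_state()['time_s'])
E
python3 - <<'E'
from h import *
firm_release()
b=look('blue',np.array([485,-169]),'k_blue')
p=camera('top');save('k_top',p['img'])
E
```

```text
firm False -0.059301333316243925 [-15.52   1.51   7.73] 0.6328937011169782
t 37.3167
seen blue (array([ 486.33, -169.58]), (91.4, 47.1), np.float64(-0.172), 20.8, 4724)
```

View pics/k_blue.png

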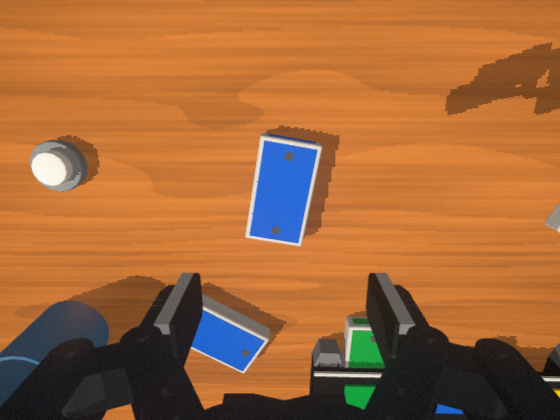

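View pics/k_top.png

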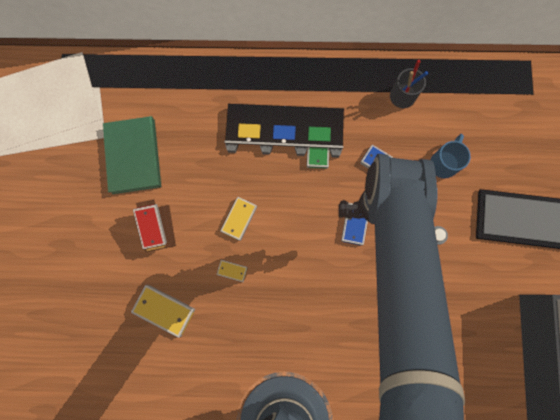

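Green is home: it did not move under 15 N. Yellow may have shifted a little, now at (238,218), so I'll look again before gripping it. Blue is next.

```bash
cat >> h.py <<'E'
def fetch(c,xy,name):
    b=look(c,np.array(xy),name)
    if b is None: return
    grasp(b[0],b[2])
    x=read_state()['position'];z=x[2]
    line_to([x[0],x[1],45],max_speed=80)
    e=held(None,c); w=read_state()['gripper_width']
    print('w',w)
    if e is None or w<0.6 or abs(e-14)>5: print('STOP: check grip');return
    h=insert(c,5.2,e)
    held(None,c)
    p,T=snap_wrist(name+'_in');p=camera('top');save(name+'_top',p['img'])
E
python3 - <<'E'
from h import *
fetch('blue',[486,-169],'l_blue')
E
```

```text
seen blue (array([ 486.35, -169.57]), (91.4, 47.1), np.float64(-0.172), 20.8, 4709)
grasp hit False w 0.637166342657197 [ 451.24 -163.61    5.45] [-1.64  0.67  6.26] 41.05
held end x 14.75113482789595 y [-23.13  23.36] z -15.20298708522445 tilt [-0. -0.]
w 0.634277080447705
part False [615.26  21.77   6.11] 59.48513315816905 [ 0.81 -0.07 -0.73]
home True [650.72  20.81   5.53] travel 94.9626299674715 lat -0.0673445329765445 [-0.45  0.06  4.74] w 0.6369426077345494 45.9833
held end x 14.962281221143886 y [-23.23  23.26] z -15.365011651933663 tilt [ 0.01 -0.  ]
```

View pics/l_blue_in.png

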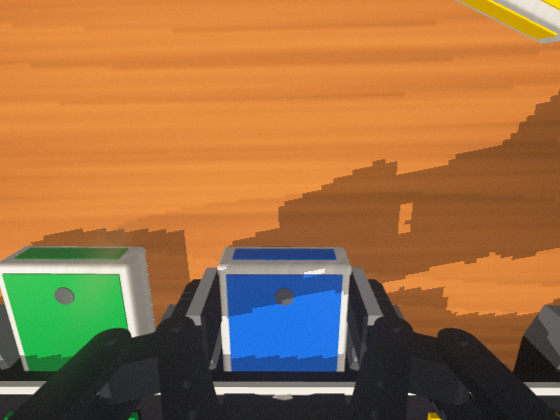

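```bash
python3 - <<'E'
from h import *
firm_release()
fetch('yellow',[490,136],'m_yel')
E
```

```text
firm False -0.061222964366836816 [-15.84  -1.6    8.13] 0.6325189363108057
t 48.9
seen yellow (array([497.92, 117.5 ]), (92.4, 48.0), np.float64(-0.419), 20.7, 4782)
grasp hit False w 0.6283108922951681 [465.43 132.21   5.41] [-1.44 -0.74  6.11] 52.1917
held end x 14.649404332269967 y [-23.26  23.67] z -15.206810659756925 tilt [-0.  0.]
w 0.6310406572992128
part False [617.43 113.78   6.11] 59.45669267019812 [ 0.2  -1.33  0.12]
home True [652.71 112.74   5.55] travel 94.74801420558077 lat -0.1210833694462868 [-1.03 -0.85  7.32] w 0.6339800976455792 56.75
held end x 14.675209190989744 y [-23.53  23.31] z -15.382883102565437 tilt [ 0.01 -0.  ]
```

View pics/m_yel.png

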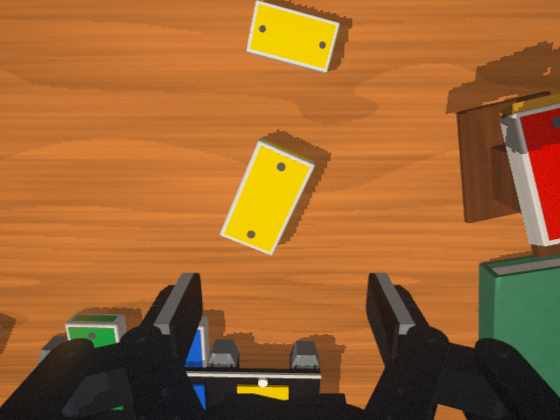

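```bash
ls pics
```

```text
a_scene.png
a_top.png
a_wrist.png
b_btn.png
b_btn2.png
c_red.png
d_red.png
e_top.png
f_stand.png
g_lip.png
g_lip2.png
g_scene.png
h_stand.png
i_green.png
j_green.png
k_blue.png
k_top.png
l_blue.png
l_blue_in.png
l_blue_top.png
m_yel.png
m_yel_in.png
m_yel_top.png
```

Yellow had been knocked to (498,117). It was the middle-sized one (panel 92×48) and is now home. I'll release it and check everything.

```bash
python3 - <<'E'
from h import *
firm_release()
move_pose([560,-20,230],down(DY))
wait(.1)
p,T=snap_wrist('n_dock')
for c,z in(('green',20),('blue',20),('yellow',20)):
    v,u=np.nonzero(color(p,c));P=to_world(p,np.c_[u,v],20,T)-(D0+BAY[c]*DYv)
    Pd=to_world(p,np.c_[u,v],None,T)
    k=(abs(P@DYv)<35)&(P@DX>-60)&(P@DX<0)&(abs(Pd[:,2]-20.7)<4)
    Q=P[k];print(c,k.sum(),'x',np.percentile(Q@DX,[1,99]),'y',np.percentile(Q@DYv,[1,99]))
p=camera('top');save('n_top',p['img'])
E
```

```text
firm False -0.028431528154424335 [-14.88  -3.14   7.34] 0.6342471059176903
t 59.6667
green 1511 x [-45.19  -0.3 ] y [-22.95  23.05]
blue 1462 x [-44.06  -0.35] y [-22.9   23.11]
yellow 1467 x [-45.33  -0.4 ] y [-23.09  23.59]
```

View pics/n_dock.png

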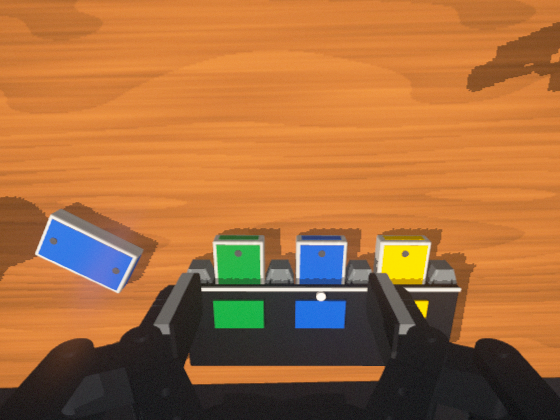

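View pics/n_top.png

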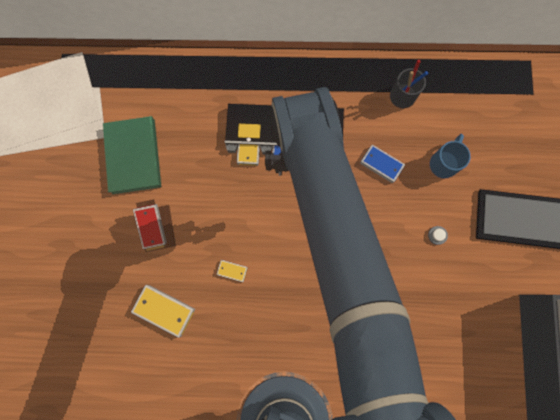

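All three are seated in line with each other, and red is still on the stand. Last is the second button press.

```bash
python3 - <<'E'
from h import *
R=down();x,y=461.5,-378.5
set_gripper(0.0)
move_pose([x,y,120],R)
line_to([x,y,28],max_speed=60)
f0=read_state()['contact_force']
for z in (22,20,18,17,16,15,14,13,12):
    h=line_to([x,y,z],max_speed=15,f_stop=15)
    s=read_state();print(z,h,s['position'][2],s['contact_force'][2]-f0[2])
    if h or s['contact_force'][2]-f0[2]>16: break
wait(.3);s=read_state();print('hold',s['position'],s['contact_force']-f0)
line_to([x,y,120],max_speed=100)
move_pose([440,-330,220],R)
p,T=snap_wrist('o_btn')
wait(.5)
for m in masks_of('start_top',p)[:1]:
    v,u=np.nonzero(m['pixels']);print(np.median(to_world(p,np.c_[u,v],None,T)[:,2]))
p=camera('top');save('o_top',p['img']);p=camera('scene');save('o_scene',p['img']);print(read_state()['time_s'])
E
```

```text
22 False 22.011639554565463 1.6836639997785328
20 False 20.05330429006263 3.1231099948591856
18 False 18.07369544496322 2.630167870469383
17 False 17.069471283720254 3.2666153329733043
16 False 16.11806034482409 4.945825363166627
15 False 15.997273400235292 11.00618412260451
14 False 15.885943132169876 17.59867941620699
hold [ 461.56 -378.58   15.88] [-5.74  3.04 17.76]
21.569194540274424
69.4083
```

View pics/o_top.png

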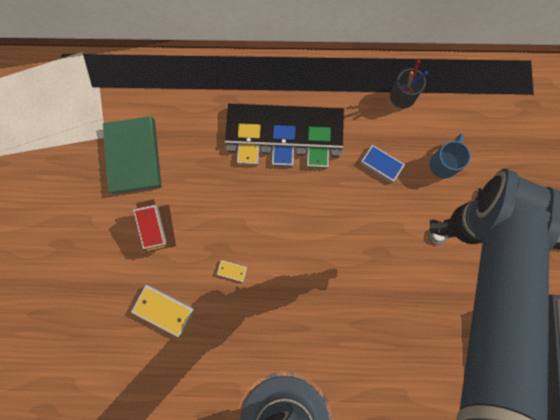

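View pics/o_scene.png

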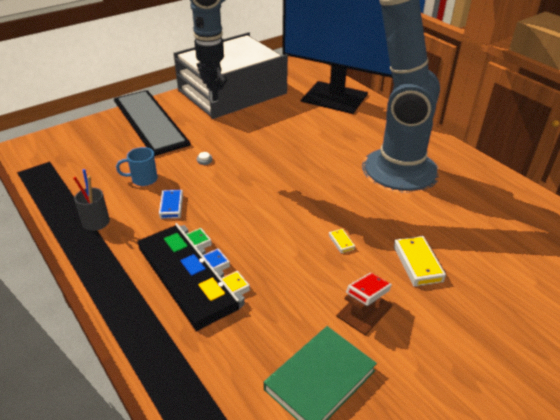

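The force jumps at z≈16.0, which confirms the hard stop, and the first press got there too (16.03 mm, 8–9 N). Everything is in place.

```bash
python3 -c "
from station import *
print(sign_off())"
```

```text
the job is handed in; nothing more can be done
None
```

The changeover is finished and handed in at about 69 s of the 208 s allowed. No verdict comes back, so the checks below are my own.

- **Stopping the dock:** I pressed the button to z≈16.0 mm with 8–9 N before touching the red drive. I judged that full travel at the time, and the second press confirmed it by finding the hard stop at the same height.
- **Red drive:** I pulled it from the right-hand (green) bay and laid it on the stand. It lies flat at the deck's 20°, centred to about 0.3 mm by my deck estimate. It was pushed against the lip under 14 N before release.
- **Green, blue and yellow drives:** Each is in the bay with its own tag, at the rigid stop, and moved less than 0.1 mm under a further push of about 15 N. I took the blue drive nearest the base and the middle-sized yellow.
- **Yellow was knocked:** It shifted about 25 mm during the run; I found it again in the wrist picture before gripping it.
- **Starting the dock:** I pressed the button onto its stop with 17 N and let go. It sprang back to about 21.6 mm, its unpressed height.

In the last pictures the drives are in place, the mug and book look unmoved by eye, and the arm is clear of everything.

Two readings were slightly off and I acted on neither. The blue drive's outer edge read about 1 mm deeper than the other two, which I take as picture noise since it stopped at the same travel. An early slope fit on the red drive gave 15° because of stray pixels; the cleaned data gave 20°.

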